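# Roll the clay pipe to the marked rest

### The job

Roll the fragile terracotta pipe over the low slats of the examination board into the rest that lines up with the orange tag, stroking only its top with the fingertips: press lightly, do not grip or lift it or shove its sides. Then gently push it lengthways along that rest until its end sits flush against the metal fence, and leave it there. Leave the jar, bottle and bowl alone.

Things in the scene. Friction and masses are not known exactly. Their poses are not given: they have to be found in the camera images.
- board: Fixed wooden board, 270 (y) x 270 (x) mm, origin on the bench under its middle, z up. Five rests (grooves 31 mm wide along x, floor z 10 mm) at y -92, -46, 0, 46, 92 mm, parted by grey slats 15 mm wide, 3.5 mm high (top z 13.5). Wooden end strips at y +-130, to z 24. Its y is the rolling direction.
- pipe: Loose fragile clay pipe, about 0.36 kg, 150 mm long, own x = pipe axis, origin at its centre. Barrel 56 mm thick, 110 mm long; at each end a 20 mm long collar, 64 mm thick, on which it rolls (centre z 42 mm in a rest, 45.5 on a slat). Starts in the middle rest, 25 to 55 mm short of the fence; must climb each slat, then drops into the next rest by itself. Over 15 N from the fingers breaks it.
- tag_orange: Fixed orange disc, 26 mm across, 6 mm high, on the board just beyond the fence, at the end of the rest that is to be used (never the middle one); origin at the centre of its underside. White discs of the same size mark the three other outer rests.
- marked_rest (a point): Where the pipe's centre is when it lies in the marked rest with its end flush against the fence (107 mm from the orange tag towards the robot, 42 mm above the bench); x and y axes as those of the board, +x towards the fence.
- jar: Bystander: glass jar with brass lid, 52 mm across, 75 mm high, beside the board on its +y side; origin at its foot.
- squeeze_bottle: Bystander: white bottle with red cap, 60 mm across, 150 mm high, beyond the board's -y side; origin at its foot.
- bowl: Bystander: white bowl, 90 mm across, 40 mm high, by the board's -y side; origin at its foot.
- fence (a point): Middle of the face of the aluminium fence (along board y, 10 mm thick, z 10 to 28 mm) on the board's far side, at board x 95 mm, z 28 mm; the pipe's end goes flush against it.
There are look-alikes about, which are no part of the job. Of the things shaped like the pipe, the terracotta one is meant.

How it is judged:
On the way, in this order (a step that is already met when the one before it is completed fails the run):
1. the pipe lies down in the rest that lines up with the orange tag (y of pipe in the frame of marked_rest between -0.006 and 0.006 m and height (world z) of pipe below 0.045 m and linear speed of pipe below 0.02 m/s and angular speed of pipe below 0.5 rad/s), for 0.2 s.
2. the pipe has been slid along that rest, flush against the fence (y of pipe in the frame of marked_rest between -0.006 and 0.006 m and height (world z) of pipe below 0.045 m and x of pipe in the frame of marked_rest above -0.004 m), for 0.2 s.
At the end, for the whole second after the job is handed in: The pipe lies at rest in the groove marked by the orange tag (within 6 mm of its centre line, down between the slats, parallel to it within 0.06 rad), its end within 4 mm of the fence (all of step 2 and linear speed of pipe below 0.02 m/s and angular speed of pipe below 0.5 rad/s and angle between the x axis of pipe and the x axis of board, either way round below 0.06 rad); the robot touches nothing.
It fails at once if the pipe pressed or pushed with more than 15 N (contact force between any of the fingers, the arm and pipe above 15 N).
It fails at once if the pipe lifted off the board (height (world z) of pipe above 0.06 m).
It fails at once if the pipe gripped or shoved at its side (fingers down beside it) before it lies in the marked rest (contact force between the fingers and pipe above 0.5 N and height (world z) of the grasp point below 0.068 m and not (y of pipe in the frame of marked_rest between -0.012 and 0.012 m)).
It fails at once if the jar, bottle or bowl moved by more than 20 mm (distance of any of jar, squeeze_bottle, bowl from where it was at the start of the episode above 0.02 m).
It also fails if it takes over 72 s, if anything falls off the work surface, if the arm or the gripper's body presses on something with over 40 N, if the wrist force passes 120 N, or if a joint passes its speed limit or range.

### The arm

A 6-joint arm with a two-finger parallel gripper is mounted at the origin on the work surface. World frame = base frame: x ahead of the robot, y to its left, z up, the work surface at z = 0. Lengths are in m, angles in rad, forces in N, time in s.
With the tool pointing down it reaches from about 0.3 to 1 m from the base axis. Payload 5.1 kg.
Tool frame: the origin (TCP) lies at the very end of the fingers, on their centre line; the grasp point (between the pads) lies 19 mm behind it; z points along the fingers, y is the line along which they close (so a half turn about z gives the same grasp; the last joint's range is limited). The gripper opens to 95 mm and grips with 3 to 60 N. Pads are 20 mm wide; open, the fingers measure 119 mm over their backs; the gripper's body (75 mm by 180 mm) begins 59 mm behind the grasp point.
Start: joints at [-1.211, 0.124, 1.65, -0, 1.367, -0.083], TCP at [0.278, -0.587, 0.215] pointing down, gripper open.
Joint ranges: [-2.61, 2.61], [-1.02, 2.33], [0.03, 2.71], [-1.35, 4.49], [0.32, 2.68], [-2.91, 2.91]. Speed limits (rad/s): [2.57, 2.57, 3.14, 3.14, 3.14, 3.14].

### API

Orientations are given as a unit quaternion [x, y, z, w].
In Python, from workcell import manip, cams, spotter gives the robot as it stands. The module is installed in compiled form; this text tells all that it offers.
- The arm moves only by the tool jog_arm, never from a script. Its argument "commands" is a list of rows, each a list of 7 numbers: the shift along the tool's x, y, z in cm, then the turn, a rotation vector about the tool's x, y, z in units of 6 degrees (1.0 is 6 degrees), then the opening in per cent of the stroke, from 0 (shut) to 100 (fully open). In form: [[x, y, z, ax, ay, az, jaw], ...]. A call has exactly 5 rows; each row is the pose to reach, as a shift and turn from the pose commanded when the call began, along the tool's axes at that moment; what a row does not reach only later rows make up. A row lasts 1/12 s, in which the tool goes at most 41.7 mm and 7.16 degrees, less where a joint would pass 70% of its speed; a pose out of reach is approached as far as the arm can. A call with a gripper value outside its range is refused whole. The fingers move at their own pace and stop on an object; "grip_force" is the grip in N (left out, the last holds). Time passes only in rows, so rows that repeat a pose let the fingers close, or fill a call up. It gives the time, the measured TCP pose, the force, the opening and the grip force at its end, in the units of the state.
- manip.sense(): the state, without advancing time (a new reading comes with each control period).
- cams.snapshot(name): name is "scene" or "top"; returns the picture (400x640x3 uint8, red, green, blue); there is no depth.
- cams.camera_model(name): a dict with "fx", "fy", "cx", "cy" (pixels), "view" (4x4, takes a point from world to camera coordinates). Camera axes: x right, y down, z forward; pixel columns grow to the right and rows downward; lengths in m; the calibration is good to about 2 mm. A picture is of the moment at which its call begins. camera_model takes no time and is no camera call.
- manip.sign_off(): hands the job in; it is judged then, once.
Trained networks look in the newest picture that a camera, given by its name, has taken for a name from the list of things; names that differ only in an ending like _2 or _b are one class to them, and where a whole thing is asked for, a point or a joint stands for the part that bears it (a point fixed in the world has none). Each returns a list of dicts, best first, with "p" (0 to 1); they miss things now and then, are a little off and sometimes report something else, mostly with a low value. They report only what shows in the picture. A call takes as long as a camera call. They do not tell look-alikes from the thing itself.
- spotter.recognise(camera, thing): "rect" ([left, top, right, bottom] in pixels, round what is visible of it).
- spotter.regions_of(camera, thing): "region" (400x640 bool, what is visible of it) and "rect" ([left, top, right, bottom] in pixels, round what is visible of it).
The state is a dict: "time_s": time; "joint_positions": joint angles; "qvel": joint speeds; "effort": joint torques, N m; "position": TCP position; "orientation": TCP orientation; "wrist_force": force on the tool from outside, world axes, zero at the start; "wrist_torque": the same for the moment, N m; "gripper_width": finger opening in m; "grip_force": force on a finger pad.
Only numpy, scipy, OpenCV 4.12 (cv2) and the standard library are available. Lean on these libraries where they do the work, as an engineer would, in place of code of your own. Each camera call takes 0.05 s, during which the arm holds its last target. There are 200 camera calls.

## Working session

There is one attempt and no reset: what is moved stays moved. The work goes in short steps, Python scripts to look and compute and a tool call to move; the robot and the scene stay as the last step left them, time stands still between calls to the robot, and variables do not carry over. Pictures are saved under pics/ and viewed, at most 10 in all, crops included, and the job is handed in when it is done.

Besides the shell and the picture viewer there is one more tool, called after ">>>" by a JSON object that holds its "method" and its "body", one argument or row to a line. jog_arm: Moves the arm, as the interface text tells. Its arguments: {"type":"object","properties":{"commands":{"type":"array","items":{"type":"array","items":{"type":"number"}}},"grip_force":{"type":"number"}},"required":["commands"]}

```bash
mkdir -p pics
cat > h.py <<'E'
import numpy as np, cv2
from workcell import manip, cams, spotter
def snap(n,f):
    im=cams.snapshot(n); cv2.imwrite('pics/'+f,im[:,:,::-1]); return im
def proj(n,P):
    m=cams.camera_model(n); P=np.atleast_2d(P); c=(np.c_[P,np.ones(len(P))]@np.array(m['view']).T)[:,:3]
    return np.c_[m['fx']*c[:,0]/c[:,2]+m['cx'], m['fy']*c[:,1]/c[:,2]+m['cy']]
def back(n,uv,z):
    m=cams.camera_model(n); V=np.array(m['view']); R=V[:3,:3]; o=-R.T@V[:3,3]
    d=R.T@np.array([(uv[0]-m['cx'])/m['fx'],(uv[1]-m['cy'])/m['fy'],1]); return o+d*(z-o[2])/d[2]
E
python3 - <<'E'
from h import *
a=snap('top','t0.png');b=snap('scene','s0.png')
for c in('top','scene'):
  for t in('pipe','tag_orange','board','jar','bowl','squeeze_bottle'):
    print(c,t,[(round(r['p'],2),np.round(r['rect']).tolist()) for r in spotter.recognise(c,t)])
s=manip.sense(); print(s)
E
```

```text
top pipe [(0.97, [393.0, 274.0, 454.0, 325.0]), (0.96, [302.0, 267.0, 367.0, 306.0]), (0.87, [170.0, 114.0, 224.0, 162.0]), (0.65, [328.0, 160.0, 349.0, 220.0]), (0.62, [200.0, 238.0, 266.0, 266.0])]
top tag_orange [(0.41, [351.0, 144.0, 360.0, 152.0])]
top board [(0.85, [288.0, 143.0, 390.0, 239.0])]
top jar [(0.82, [241.0, 156.0, 261.0, 181.0]), (0.74, [406.0, 204.0, 440.0, 234.0])]
top bowl [(0.62, [410.0, 201.0, 443.0, 235.0]), (0.32, [240.0, 158.0, 259.0, 179.0])]
top squeeze_bottle [(0.71, [425.0, 133.0, 453.0, 171.0])]
scene pipe [(0.93, [224.0, 163.0, 289.0, 214.0]), (0.82, [147.0, 205.0, 203.0, 271.0]), (0.77, [318.0, 129.0, 371.0, 175.0]), (0.67, [443.0, 145.0, 489.0, 202.0]), (0.63, [296.0, 206.0, 367.0, 258.0])]
scene tag_orange [(0.65, [364.0, 280.0, 378.0, 292.0]), (0.53, [254.0, 186.0, 421.0, 324.0])]
scene board [(0.73, [256.0, 185.0, 414.0, 322.0])]
scene jar [(0.94, [398.0, 172.0, 422.0, 208.0])]
scene bowl [(0.8, [213.0, 268.0, 260.0, 308.0])]
scene squeeze_bottle [(0.73, [264.0, 314.0, 303.0, 382.0]), (0.29, [397.0, 172.0, 422.0, 206.0])]
{'time_s': 0.7, 'joint_positions': array([-1.21059027e+00,  1.23778430e-01,  1.65024190e+00,  1.44196705e-05,
        1.36746729e+00, -8.25814297e-02]), 'qvel': array([-0.00091489,  0.00188434,  0.00051211,  0.00087673, -0.00070255,
       -0.00060083]), 'effort': array([-2.28615994e-03, -4.17454898e+01, -3.60136664e+01,  7.73104839e-02,
        4.28532762e-02,  2.46838675e-05]), 'position': array([ 0.27849597, -0.58734321,  0.21470458]), 'orientation': array([9.75592664e-01, 2.19588140e-01, 1.42602631e-05, 5.10360798e-05]), 'wrist_force': array([ 0.5452807 ,  0.23060568, -0.63454045]), 'wrist_torque': array([-0.00269802,  0.02493646,  0.02816161]), 'grip_force': 0.0, 'gripper_width': 0.09513707140874068}
```

View pics/t0.png

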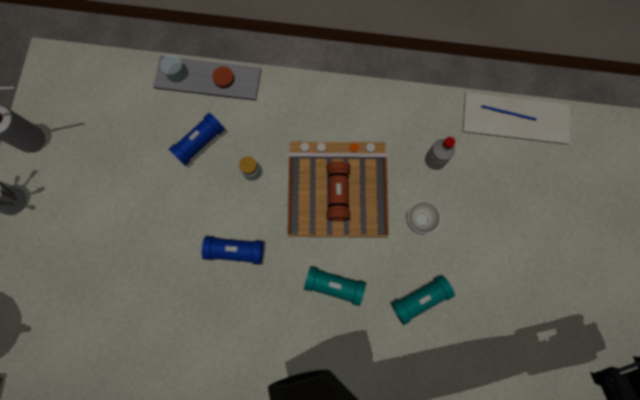

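View pics/s0.png

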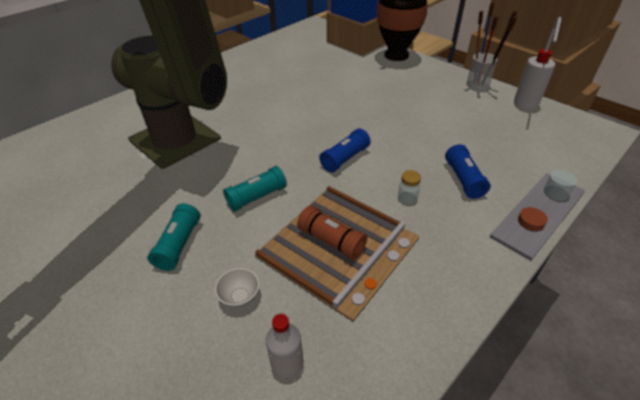

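The top view shows the terracotta pipe at (338,190) in the middle rest. The discs are at columns 305, 321, 354 (orange, row 148) and 371, so the goal is one rest towards −y. The fence is at row ~155. The scene view agrees: orange disc at (371,284), second from the near end.

```bash
cat >> h.py <<'E'
def blob(im,lo,hi,box):
    hsv=cv2.cvtColor(im,cv2.COLOR_RGB2HSV); l,t,r,b=box
    m=np.zeros(im.shape[:2],np.uint8); m[t:b,l:r]=cv2.inRange(hsv[t:b,l:r],lo,hi); return m
def tagpos(n,im,lo,hi,box,z=.016):
    M=cv2.moments(blob(im,lo,hi,box),True); u=(M['m10']/M['m00'],M['m01']/M['m00']); return u,M['m00'],back(n,u,z)
def pipepos(n,im,box):
    # pipe-region mask -> rectangle
    m=blob(im,(0,110,40),(11,255,255),box); c=max(cv2.findContours(m,0,2)[0],key=cv2.contourArea)
    return m,cv2.minAreaRect(c)
E
python3 - <<'E'
from h import *
t=cv2.imread('pics/t0.png')[:,:,::-1].copy(); s=cv2.imread('pics/s0.png')[:,:,::-1].copy()
hs=cv2.cvtColor(t,cv2.COLOR_RGB2HSV)
print(hs[148,354],hs[175,338],hs[148,330],hs[200,310+10],hs[147,305])
print('orange',tagpos('top',t,(5,200,120),(16,255,255),(347,140,362,156)),tagpos('scene',s,(5,200,120),(16,255,255),(360,274,382,296)))
for c in [(296,140,312,155),(314,140,328,155),(365,140,378,155)]: print('w',tagpos('top',t,(0,0,130),(180,80,255),c))
for r in spotter.regions_of('top','board'):
  if r['p']>.5:
    rc=cv2.minAreaRect(cv2.findContours(r['region'].astype(np.uint8),0,2)[0][0]); print('board',r['p'],rc,back('top',rc[0],.015))
for n,b in(('top',(322,152,356,226)),('scene',(290,200,372,262))):
  snp=t if n=='top' else s
  m,rc=pipepos(n,snp,b); print(n,rc,back(n,rc[0],.042))
  for r in spotter.regions_of(n,'pipe'):
    q=cv2.minAreaRect(max(cv2.findContours(r['region'].astype(np.uint8),0,2)[0],key=cv2.contourArea)); print(r['p'],q,back(n,q[0],.042))
m=cams.camera_model('top');V=np.array(m['view']);print('cam',-V[:3,:3].T@V[:3,3],m['fx'])
E
```

```text
[ 12 253 129] [  7 192  61] [ 16 150 112] [ 16 150 112] [ 15  12 129]
orange ((353.64285714285717, 146.47619047619048), 42.0, array([0.76963876, 0.00299831, 0.016     ])) ((370.1208791208791, 283.24175824175825), 91.0, array([0.7712428, 0.0008375, 0.016    ]))Traceback (most recent call last):
  File "<stdin>", line 6, in <module>
  File "h.py", line 15, in tagpos
    M=cv2.moments(blob(im,lo,hi,box),True); u=(M['m10']/M['m00'],M['m01']/M['m00']); return u,M['m00'],back(n,u,z)
                                               ~~~~~~~~^~~~~~~~~
ZeroDivisionError: float division by zero
```

```bash
python3 -c "
import cv2
a=cv2.imread('pics/t0.png')[130:250,275:405];cv2.imwrite('pics/c0.png',cv2.resize(a,None,fx=5,fy=5,interpolation=2))"
```

```text
(no output)
```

View pics/c0.png

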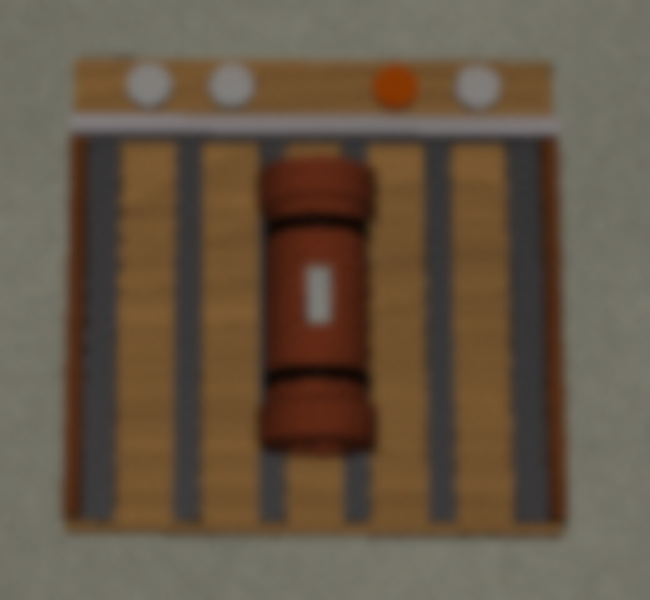

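The crop shows the pipe in the middle rest spanning rows ~162–220, label upward. The white discs are at crop (148,85), (231,86) and (479,87), orange at (395,87). The board is nearly square to the image.

Run:
```python
from h import *
f=lambda x,y:(275+(x+.5)/5-.5,130+(y+.5)/5-.5)
P=[back('top',f(*p),.016) for p in((148,85),(231,86),(395,87),(479,87))]; print(np.round(P,4))
for nm,p,z in(('BL',(67,525),.01),('BR',(566,525),.01),('TL',(75,62),.01),('TR',(552,62),.01),('fenceL',(72,133),.028),('fenceR',(556,133),.028),('label',(319,296),.07)): print(nm,np.round(back('top',f(*p),z),4))
P=np.array(P);y=np.array([92,46,-46,-92])
k=np.polyfit(y,P[:,0],1),np.polyfit(y,P[:,1],1); print(k)
t=cv2.imread('pics/t0.png')[:,:,::-1].copy(); s=cv2.imread('pics/s0.png')[:,:,::-1].copy()
for n,b in(('top',(322,152,356,226)),('scene',(290,200,372,262))):
  for r in spotter.regions_of(n,'pipe'):
    q=cv2.minAreaRect(max(cv2.findContours(r['region'].astype(np.uint8),0,2)[0],key=cv2.contourArea)); 
    if b[0]<q[0][0]<b[2] and b[1]<q[0][1]<b[3]: print(n,r['p'],q,np.round(back(n,q[0],.045),4))
m=cams.camera_model('top');V=np.array(m['view']);print('cam',-V[:3,:3].T@V[:3,3],m['fx'])
for n in('jar','bowl','squeeze_bottle'):
  r=spotter.recognise('scene',n)
  if r: a=r[0]['rect']; print(n,np.round(back('scene',((a[0]+a[2])/2,a[3]-8),0.0),3))
```

```text
[[ 0.7518  0.1403  0.016 ]
 [ 0.7571  0.0941  0.016 ]
 [ 0.7681  0.0029  0.016 ]
 [ 0.774  -0.0437  0.016 ]]
BL [0.5008 0.1509 0.01  ]
BR [ 0.5347 -0.1161  0.01  ]
TL [0.7622 0.1835 0.01  ]
TR [ 0.7962 -0.0836  0.01  ]
fenceL [0.7147 0.1772 0.028 ]
fenceR [ 0.7484 -0.0877  0.028 ]
label [0.6289 0.0317 0.07  ]
(array([-1.20743532e-04,  7.62741321e-01]), array([0.00099847, 0.04841835]))
top 0.76 ((338.5, 190.5), (59.0, 23.0), 90.0) [0.6308 0.0306 0.045 ]
scene 0.71 ((331.8769226074219, 232.6963348388672), (72.89324951171875, 30.062692642211914), 27.512004852294922) [0.6361 0.0283 0.045 ]
cam [0.3381821  0.04540976 1.19858786] 444.54345496539764
jar [0.676 0.274 0.   ]
bowl [ 0.594 -0.213  0.   ]
squeeze_bottle [ 0.777 -0.246  0.   ]
```

```bash
cat >> h.py <<'E'
from scipy.spatial.transform import Rotation as R
YAW=.1225; O=np.array([.6366,.0329]); XB=np.array([np.cos(YAW),np.sin(YAW)]); YB=np.array([-XB[1],XB[0]])
def W(x,y): return O+x*XB+y*YB      # board -> world (m)
def B(p): d=np.array(p[:2])-O; return d@XB,d@YB
QT=R.from_matrix(np.c_[[*YB,0],[*XB,0],[0,0,-1]])   # tool x=+yb, y=+xb
def cmd(xb,yb,z):
    s=manip.sense(); q=R.from_quat(s['orientation']); p=s['position']
    print('shift cm',np.round(q.inv().apply(np.r_[W(xb,yb),z]-p)*100,2),'turn',np.round(np.degrees((q.inv()*QT).as_rotvec())/6,2))
E
python3 -c "
from h import *
cmd(-.006,.008,.16); print(W(-.006,.008))"
```

```text
shift cm [ 58.62 -41.64   5.47] turn [ -0.    -0.   -11.94]
[0.62966741 0.04010689]
```

>>> {"method": "jog_arm", "body": {
  "commands": [
    [58.6,-41.6,5.5,0,0,-11.94,74],
    [58.6,-41.6,5.5,0,0,-11.94,74],
    [58.6,-41.6,5.5,0,0,-11.94,74],
    [58.6,-41.6,5.5,0,0,-11.94,74],
    [58.6,-41.6,5.5,0,0,-11.94,74]
  ]
}}

```text
time_s: 1.37
position: [0.3805, -0.4044, 0.1987]
orientation: [0.859, 0.511, 0.0, 0.0]
wrist_force: [-0.0, 0.6, -1.0]
gripper_width: 0.0718
grip_force: 0.0
```

```bash
python3 -c "
from h import *
cmd(-.006,.008,.16)"
```

```text
shift cm [50.96  0.68  3.87] turn [ 0.    0.   -5.92]
```

>>> {"method": "jog_arm", "body": {
  "commands": [
    [50.9,0.7,3.9,0,0,-5.9,74],
    [50.9,0.7,3.9,0,0,-5.9,74],
    [50.9,0.7,3.9,0,0,-5.9,74],
    [50.9,0.7,3.9,0,0,-5.9,74],
    [50.9,0.7,3.9,0,0,-5.9,74]
  ]
}}

```text
time_s: 1.78
position: [0.4833, -0.2236, 0.1831]
orientation: [0.663, 0.748, 0.0, 0.001]
wrist_force: [0.1, -0.7, -0.6]
gripper_width: 0.0705
grip_force: 0.0
```

```bash
python3 -c "
from h import *
cmd(-.006,.008,.16)"
```

```text
shift cm [24.42 17.7   2.31] turn [ 0.01  0.01 -0.02]
```

>>> {"method": "jog_arm", "body": {
  "commands": [
    [24.4,17.7,2.3,0,0,0,74],
    [24.4,17.7,2.3,0,0,0,74],
    [24.4,17.7,2.3,0,0,0,74],
    [24.4,17.7,2.3,0,0,0,74],
    [24.4,17.7,2.3,0,0,0,74]
  ]
}}

```text
time_s: 2.2
position: [0.5853, -0.0424, 0.1672]
orientation: [0.665, 0.747, 0.0, 0.0]
wrist_force: [1.3, -0.3, -0.0]
gripper_width: 0.0704
grip_force: 0.0
```

```bash
python3 -c "
from h import *
cmd(-.006,.008,.16)"
```

```text
shift cm [7.69 5.35 0.72] turn [ 0.01  0.   -0.07]
```

>>> {"method": "jog_arm", "body": {
  "commands": [
    [7.7,5.35,0.7,0,0,-0.05,74],
    [7.7,5.35,0.7,0,0,-0.05,74],
    [7.7,5.35,0.7,0,0,-0.05,74],
    [7.7,5.35,0.7,0,0,-0.05,74],
    [7.7,5.35,0.7,0,0,-0.05,74]
  ]
}}

```text
time_s: 2.62
position: [0.6286, 0.0382, 0.1597]
orientation: [0.663, 0.749, -0.001, -0.0]
wrist_force: [-0.4, -0.3, 0.2]
gripper_width: 0.0703
grip_force: 0.0
```

```bash
python3 -c "
from h import *
cmd(-.006,.008,.09)
s=manip.sense();print(s['position'],s['wrist_force'],B(s['position']))
im=snap('scene','s1.png')[150:290,230:430];cv2.imwrite('pics/s1c.png',cv2.resize(im[:,:,::-1],None,fx=4,fy=4))"
```

```text
shift cm [0.18 0.13 6.97] turn [-0.01  0.01 -0.01]
[0.62863583 0.03817582 0.15972511] [-0.43350053 -0.26115074  0.22084747] (np.float64(-0.007259814817716927), np.float64(0.006209461674705964))
```

View pics/s1c.png

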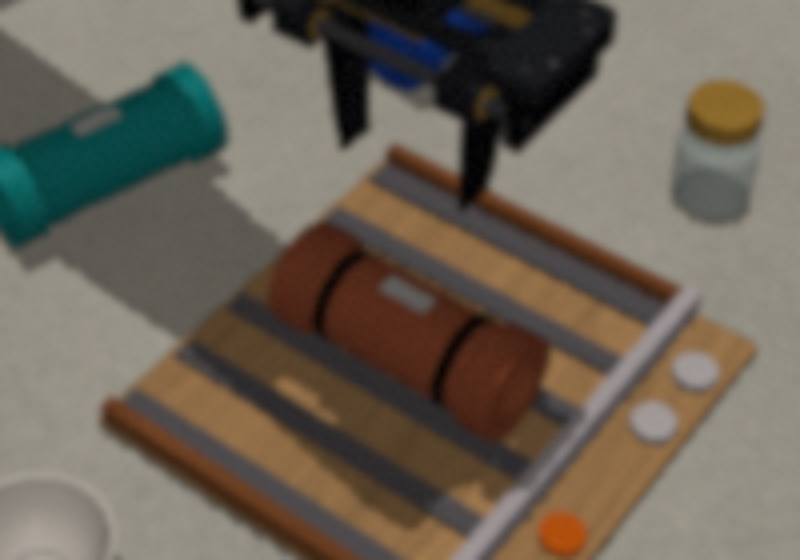

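The fingers straddle the pipe's length, parallel to it and above its barrel. The pipe still lies in the middle rest (crop centre ~(410,335)), and jar and bowl are clear. I go down to just above the top.

>>> {"method": "jog_arm", "body": {
  "commands": [
    [0.1,0.1,2.5,0,0,0,74],
    [0.1,0.1,5,0,0,0,74],
    [0.1,0.1,7.5,0,0,0,74],
    [0.1,0.1,8.5,0,0,0,74],
    [0.1,0.1,8.5,0,0,0,74]
  ]
}}

```text
time_s: 3.08
position: [0.6275, 0.0377, 0.0723]
orientation: [0.664, 0.748, -0.002, -0.002]
wrist_force: [-1.3, 0.6, 0.3]
gripper_width: 0.0702
grip_force: 0.0
```

>>> {"method": "jog_arm", "body": {
  "commands": [
    [0,0,0,0,0,0,74],
    [0,0,0.1,0,0,0,74],
    [0,0,0.2,0,0,0,74],
    [0,0,0.2,0,0,0,74],
    [0,0,0.2,0,0,0,74]
  ]
}}

```text
time_s: 3.5
position: [0.6303, 0.0393, 0.0741]
orientation: [0.663, 0.748, 0.0, 0.001]
wrist_force: [0.4, 0.1, -0.7]
gripper_width: 0.0704
grip_force: 0.0
```

>>> {"method": "jog_arm", "body": {
  "commands": [
    [0,0,0.1,0,0,0,74],
    [0,0,0.2,0,0,0,74],
    [0,0,0.2,0,0,0,74],
    [0,0,0.2,0,0,0,74],
    [0,0,0.2,0,0,0,74]
  ]
}}

```text
time_s: 3.92
position: [0.6297, 0.0393, 0.0709]
orientation: [0.663, 0.748, -0.0, -0.0]
wrist_force: [-0.3, -0.5, -0.3]
gripper_width: 0.0703
grip_force: 0.0
```

```bash
python3 -c "
from h import *
for i in range(4):
  s=manip.sense();print(s['time_s'],s['position'],s['wrist_force'],s['qvel'].round(3),B(s['position']));cams.snapshot('top')"
```

```text
3.9167 [0.62965756 0.03931285 0.07088159] [-0.2543805 -0.4836059 -0.2542964] [-0.001 -0.001 -0.002 -0.001 -0.     0.001] (np.float64(-0.006106805461062693), np.float64(0.007213114586754124))
3.9667 [0.62971764 0.03932552 0.07096186] [ 0.78896866 -0.42094279 -0.62165081] [-0.001 -0.002 -0.001 -0.001 -0.003 -0.   ] (np.float64(-0.00604562891357295), np.float64(0.00721834974492329))
4.0167 [0.62970237 0.03930257 0.07095039] [0.37607489 1.34195216 0.76558271] [ 0.001 -0.001 -0.001  0.003 -0.001  0.   ] (np.float64(-0.006063587548849629), np.float64(0.007197439788576981))
4.0667 [0.62972126 0.03929659 0.07096819] [ 0.39884297  0.14605811 -0.07855345] [-0.    -0.002 -0.002  0.001 -0.001 -0.   ] (np.float64(-0.006045572735671602), np.float64(0.007189191211127646))
```

>>> {"method": "jog_arm", "body": {
  "commands": [
    [0,0,0.05,0,0,0,74],
    [0,0,0.1,0,0,0,74],
    [0,0,0.12,0,0,0,74],
    [0,0,0.12,0,0,0,74],
    [0,0,0.12,0,0,0,74]
  ]
}}

```text
time_s: 4.53
position: [0.6298, 0.0392, 0.0702]
orientation: [0.663, 0.748, 0.0, 0.0]
wrist_force: [-0.8, 0.0, 2.8]
gripper_width: 0.0702
grip_force: 1.5
```

```bash
cat >> h.py <<'E'
def st(n=4):
  F=[]
  for i in range(n):
    s=manip.sense();F.append(s['wrist_force']);cams.snapshot('top')
  print('t',s['time_s'],'xb yb',np.round(B(s['position']),4),'z',round(s['position'][2],4),'F',np.mean(F,0).round(2))
E
python3 -c "
from h import *
st()"
```

```text
t 4.6833 xb yb [-0.0059  0.0071] z 0.0701 F [-1.51 -0.35  3.11]
```

>>> {"method": "jog_arm", "body": {
  "commands": [
    [-0.04,0,0.01,0,0,0,74],
    [-0.08,0,0.01,0,0,0,74],
    [-0.12,0,0.01,0,0,0,74],
    [-0.15,0,0.01,0,0,0,74],
    [-0.15,0,0.01,0,0,0,74]
  ]
}}

```text
time_s: 5.15
position: [0.63, 0.0377, 0.0701]
orientation: [0.663, 0.748, 0.0, 0.0]
wrist_force: [-2.0, -1.0, 4.4]
gripper_width: 0.0706
grip_force: 2.6
```

```bash
python3 -c "
from h import *
st()"
```

```text
t 5.3 xb yb [-0.0059  0.0056] z 0.0701 F [-2.01 -0.25  4.86]
```

>>> {"method": "jog_arm", "body": {
  "commands": [
    [-0.05,-0.01,0,0,0,0,74],
    [-0.1,-0.02,0,0,0,0,74],
    [-0.15,-0.02,0,0,0,0,74],
    [-0.2,-0.02,0,0,0,0,74],
    [-0.2,-0.02,0,0,0,0,74]
  ]
}}

```text
time_s: 5.77
position: [0.6302, 0.0363, 0.0702]
orientation: [0.663, 0.748, 0.001, -0.0]
wrist_force: [-1.1, 2.5, 5.4]
gripper_width: 0.0701
grip_force: 2.6
```

```bash
python3 -c "
from h import *
st()"
```

```text
t 5.9167 xb yb [-0.0059  0.0043] z 0.0702 F [-1.67  2.09  5.26]
```

>>> {"method": "jog_arm", "body": {
  "commands": [
    [-0.12,0,-0.02,0,0,0,74],
    [-0.25,0,-0.05,0,0,0,74],
    [-0.37,0,-0.08,0,0,0,74],
    [-0.5,0,-0.11,0,0,0,74],
    [-0.5,0,-0.11,0,0,0,74]
  ]
}}

```text
time_s: 6.38
position: [0.6309, 0.0312, 0.0714]
orientation: [0.663, 0.748, 0.001, -0.0]
wrist_force: [-1.3, 1.3, 5.0]
gripper_width: 0.0702
grip_force: 2.7
```

```bash
python3 -c "
from h import *
st()"
```

```text
t 6.5333 xb yb [-0.0059 -0.0009] z 0.0713 F [-1.42  1.49  5.44]
```

>>> {"method": "jog_arm", "body": {
  "commands": [
    [-0.2,0,-0.04,0,0,0,74],
    [-0.4,0,-0.075,0,0,0,74],
    [-0.6,0,-0.105,0,0,0,74],
    [-0.8,0,-0.135,0,0,0,74],
    [-0.8,0,-0.135,0,0,0,74]
  ]
}}

```text
time_s: 7.0
position: [0.6319, 0.0229, 0.0727]
orientation: [0.664, 0.748, 0.0, 0.0]
wrist_force: [-1.6, 0.5, 5.9]
gripper_width: 0.0704
grip_force: 2.7
```

```bash
python3 -c "
from h import *
st()"
```

```text
t 7.15 xb yb [-0.0059 -0.0092] z 0.0727 F [-1.45  0.82  5.42]
```

>>> {"method": "jog_arm", "body": {
  "commands": [
    [-0.4,0,-0.046,0,0,0,74],
    [-1.0,0,-0.087,0,0,0,74],
    [-1.8,0,-0.1,0,0,0,74],
    [-2.6,0,-0.3,0,0,0,74],
    [-2.6,0,-1.2,0,0,0,74]
  ]
}}

```text
time_s: 7.62
position: [0.6332, -0.0043, 0.0819]
orientation: [0.664, 0.748, -0.001, -0.001]
wrist_force: [-1.2, -0.7, -0.0]
gripper_width: 0.0701
grip_force: 0.0
```

```bash
cat >> h.py <<'E'
def pipeb(z=.044):
  im=cams.snapshot('top'); m=blob(im,(0,120,25),(10,255,130),(290,150,392,240))
  c=max(cv2.findContours(m,0,2)[0],key=cv2.contourArea); rc=cv2.minAreaRect(c); print('pipe',np.round(rc,1) if 0 else rc,np.round(B(back('top',rc[0],z)),4)); return im
E
python3 -c "
from h import *
st(1); im=pipeb(); st(1); pipeb(); st(1); im=pipeb()
cv2.imwrite('pics/c2.png',cv2.resize(im[130:250,275:405,::-1],None,fx=4,fy=4))"
```

```text
t 7.6167 xb yb [-0.0079 -0.0365] z 0.0819 F [-1.17 -0.71 -0.01]
pipe ((340.0, 168.5), (4.0, 9.0), 0.0) [ 0.0555 -0.006 ]
t 7.7167 xb yb [-0.0056 -0.0359] z 0.0853 F [0.45 0.51 0.14]
pipe ((339.7884826660156, 168.5576934814453), (3.7262067794799805, 6.6679487228393555), 11.309932708740234) [ 0.0553 -0.0054]
t 7.8167 xb yb [-0.0062 -0.0353] z 0.0844 F [-0.16 -0.67 -1.4 ]
pipe ((385.0, 227.5), (9.0, 0.0), -90.0) [-0.1056 -0.1234]
```

View pics/c2.png

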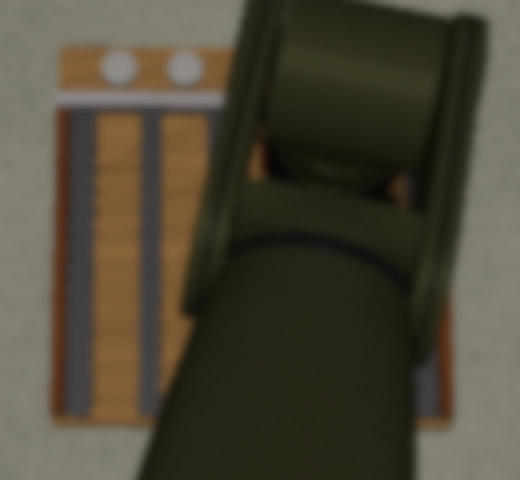

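The arm hides the pipe in the top view, so I look from the scene camera.

```bash
python3 -c "
from h import *
im=snap('scene','s3.png')[170:310,230:430];cv2.imwrite('pics/s3c.png',cv2.resize(im[:,:,::-1],None,fx=4,fy=4))
for r in spotter.regions_of('scene','pipe'): print(r['p'],r['rect'])
for y in (0,-.023,-.046): 
  print(y,[proj('scene',np.r_[W(x,y),.042 if y!=-.023 else .0455]).round(1).tolist() for x in(-.08,-.005,.07)])"
```

```text
0.95 [282.6, 217.7, 358.0, 271.5]
0.88 [225.8, 165.1, 281.9, 217.8]
0.75 [148.0, 205.6, 203.3, 272.7]
0.74 [441.5, 144.7, 490.8, 200.6]
0.65 [339.1, 127.8, 372.6, 165.3]
0 [[[305.6, 217.0]], [[331.7, 231.6]], [[359.7, 247.2]]]
-0.023 [[[299.2, 221.8]], [[325.4, 236.8]], [[353.7, 252.9]]]
-0.046 [[[292.8, 228.9]], [[319.1, 244.3]], [[347.4, 260.9]]]
```

View pics/s3c.png

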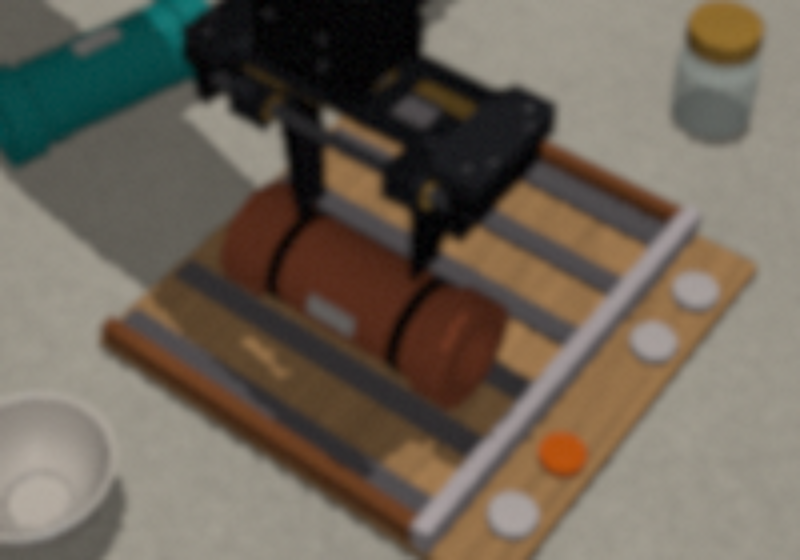

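The pipe now lies one rest over: the spotter's centre (320,244.6) matches the projection for y = −46 mm (319,244). Label to the side; jar and bowl untouched. Next I go up and behind its near end with the fingers closed.

>>> {"method": "jog_arm", "body": {
  "commands": [
    [0,0,-3.5,0,0,0,74],
    [0,0,-7,0,0,0,0],
    [-0.5,-4,-7.5,0,0,0,0],
    [-1,-8,-7.5,0,0,0,0],
    [-1,-11.5,-7.5,0,0,0,0]
  ]
}}

```text
time_s: 8.43
position: [0.5207, -0.0271, 0.16]
orientation: [0.663, 0.748, 0.0, 0.001]
wrist_force: [-0.5, 0.6, 0.0]
gripper_width: 0.0487
grip_force: 0.0
```

>>> {"method": "jog_arm", "body": {
  "commands": [
    [0,-0.5,0,0,0,0,0],
    [0,-0.5,0,0,0,0,0],
    [0,-0.5,0,0,0,0,0],
    [0,-0.5,0,0,0,0,0],
    [0,-0.5,0,0,0,0,0]
  ]
}}

```text
time_s: 8.85
position: [0.518, -0.0272, 0.1594]
orientation: [0.663, 0.748, 0.0, 0.0]
wrist_force: [0.2, 0.7, -0.4]
gripper_width: 0.0161
grip_force: 0.0
```

```bash
python3 -c "
from h import *
st(2);cmd(-.12,-.046,.018);print(manip.sense()['gripper_width'])
for r in spotter.regions_of('top','pipe'):
  q=cv2.minAreaRect(max(cv2.findContours(r['region'].astype(np.uint8),0,2)[0],key=cv2.contourArea)); print(r['p'],r['rect'],np.round(B(back('top',q[0],.045)),4))"
```

```text
t 8.9 xb yb [-0.1252 -0.0451] z 0.1593 F [ 0.27  0.09 -0.19]
shift cm [-0.09  0.54 14.12] turn [-0.   -0.   -0.02]
0.007953574291403646
0.68 [301.4, 264.6, 325.9, 291.9] [-0.2412  0.0615]
0.65 [200.3, 238.3, 264.6, 265.3] [-0.1673  0.2747]
0.62 [390.2, 275.4, 453.5, 325.9] [-0.2897 -0.2145]
0.56 [169.7, 113.8, 224.3, 163.4] [0.1397 0.3848]
0.48 [345.5, 158.7, 368.6, 220.9] [ 0.0575 -0.0451]
```

>>> {"method": "jog_arm", "body": {
  "commands": [
    [-0.1,0.2,3,0,0,0,0],
    [-0.1,0.2,6.5,0,0,0,0],
    [-0.1,0.2,10,0,0,0,0],
    [-0.1,0.2,12.5,0,0,0,0],
    [-0.1,0.2,13.3,0,0,0,0]
  ]
}}

```text
time_s: 9.42
position: [0.5155, -0.0274, 0.0212]
orientation: [0.663, 0.748, -0.002, -0.004]
wrist_force: [-0.7, 1.3, -0.1]
gripper_width: 0.0004
grip_force: 0.0
```

>>> {"method": "jog_arm", "body": {
  "commands": [
    [0,0,0.3,0,0,0,0],
    [0,0,0.7,0,0,0,0],
    [0,0,0.7,0,0,0,0],
    [0,0.4,0.7,0,0,0,0],
    [0,0.8,0.7,0,0,0,0]
  ]
}}

```text
time_s: 9.83
position: [0.5284, -0.0272, 0.021]
orientation: [0.663, 0.748, 0.001, 0.001]
wrist_force: [0.2, 0.0, 0.2]
gripper_width: 0.0006
grip_force: 0.0
```

```bash
python3 -c "
from h import *
st(2);cmd(-.095,-.046,.018)
im=cams.snapshot('scene')[170:310,230:430];cv2.imwrite('pics/s4c.png',cv2.resize(im[:,:,::-1],None,fx=4,fy=4))"
```

```text
t 9.8833 xb yb [-0.1139 -0.0465] z 0.0211 F [0.48 0.25 0.24]
shift cm [0.05 1.95 0.28] turn [ 0.03  0.01 -0.02]
```

View pics/s4c.png

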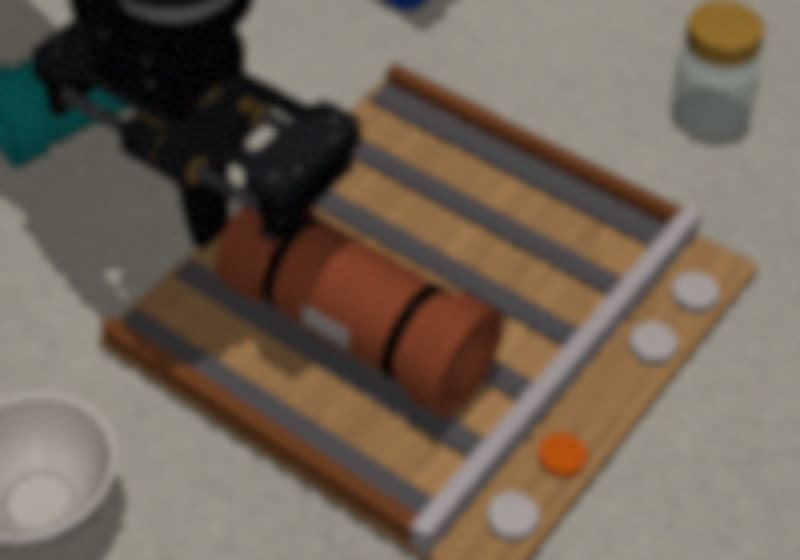

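The pipe lies in the marked rest, and the closed fingers are behind its near end with a gap. I advance gently.

>>> {"method": "jog_arm", "body": {
  "commands": [
    [0,0.3,0,0,0,0,0],
    [0,0.6,0,0,0,0,0],
    [0,0.9,0,0,0,0,0],
    [0,1.2,0,0,0,0,0],
    [0,1.4,0,0,0,0,0]
  ]
}}

```text
time_s: 10.4
position: [0.5411, -0.0253, 0.0192]
orientation: [0.663, 0.748, 0.0, 0.0]
wrist_force: [0.0, -0.0, -0.3]
gripper_width: 0.0
grip_force: 0.0
```

>>> {"method": "jog_arm", "body": {
  "commands": [
    [0,0.1,0,0,0,0,0],
    [0,0.25,0,0,0,0,0],
    [0,0.4,0,0,0,0,0],
    [0,0.55,0,0,0,0,0],
    [0,0.7,0,0,0,0,0]
  ]
}}

```text
time_s: 10.82
position: [0.5476, -0.0245, 0.0191]
orientation: [0.663, 0.748, -0.0, -0.0]
wrist_force: [-0.4, 0.5, -0.4]
gripper_width: 0.0005
grip_force: 0.0
```

>>> {"method": "jog_arm", "body": {
  "commands": [
    [0,0.12,0,0,0,0,0],
    [0,0.25,0,0,0,0,0],
    [0,0.4,0,0,0,0,0],
    [0,0.55,0,0,0,0,0],
    [0,0.7,0,0,0,0,0]
  ]
}}

```text
time_s: 11.23
position: [0.5534, -0.0237, 0.019]
orientation: [0.663, 0.748, -0.001, -0.001]
wrist_force: [-5.1, -0.3, 3.3]
gripper_width: 0.0008
grip_force: 2.9
```

```bash
python3 -c "
from h import *
st(2)"
```

```text
t 11.2833 xb yb [-0.0891 -0.0461] z 0.0191 F [-4.91 -0.22  2.96]
```

>>> {"method": "jog_arm", "body": {
  "commands": [
    [0,0.08,0,0,0,0,0],
    [0,0.16,0,0,0,0,0],
    [0,0.24,0,0,0,0,0],
    [0,0.32,0,0,0,0,0],
    [0,0.4,0,0,0,0,0]
  ]
}}

```text
time_s: 11.75
position: [0.5577, -0.0233, 0.0191]
orientation: [0.663, 0.748, -0.001, -0.001]
wrist_force: [-4.9, -0.8, 3.5]
gripper_width: 0.0005
grip_force: 2.8
```

```bash
python3 -c "
from h import *
st(2)"
```

```text
t 11.8 xb yb [-0.0849 -0.0461] z 0.0191 F [-4.69 -0.98  3.3 ]
```

>>> {"method": "jog_arm", "body": {
  "commands": [
    [0,0.12,0,0,0,0,0],
    [0,0.26,0,0,0,0,0],
    [0,0.4,0,0,0,0,0],
    [0,0.54,0,0,0,0,0],
    [0,0.65,0,0,0,0,0]
  ]
}}

```text
time_s: 12.27
position: [0.5649, -0.0224, 0.019]
orientation: [0.663, 0.748, -0.0, -0.0]
wrist_force: [-4.5, 0.1, 3.0]
gripper_width: 0.0001
grip_force: 2.4
```

>>> {"method": "jog_arm", "body": {
  "commands": [
    [0,0.1,0,0,0,0,0],
    [0,0.2,0,0,0,0,0],
    [0,0.3,0,0,0,0,0],
    [0,0.4,0,0,0,0,0],
    [0,0.5,0,0,0,0,0]
  ]
}}

```text
time_s: 12.68
position: [0.57, -0.0218, 0.0191]
orientation: [0.663, 0.748, -0.0, -0.0]
wrist_force: [-4.1, -1.0, 1.7]
gripper_width: 0.0002
grip_force: 2.2
```

```bash
python3 -c "
from h import *
st(2)"
```

```text
t 12.7333 xb yb [-0.0725 -0.0462] z 0.0191 F [-3.26 -0.67  1.5 ]
```

>>> {"method": "jog_arm", "body": {
  "commands": [
    [0,0.04,0,0,0,0,0],
    [0,0.08,0,0,0,0,0],
    [0,0.12,0,0,0,0,0],
    [0,0.16,0,0,0,0,0],
    [0,0.2,0,0,0,0,0]
  ]
}}

```text
time_s: 13.2
position: [0.5719, -0.0216, 0.0191]
orientation: [0.663, 0.748, -0.0, -0.0]
wrist_force: [-2.9, -0.2, 1.3]
gripper_width: 0.0005
grip_force: 2.0
```

>>> {"method": "jog_arm", "body": {
  "commands": [
    [0,0.03,0,0,0,0,0],
    [0,0.06,0,0,0,0,0],
    [0,0.09,0,0,0,0,0],
    [0,0.12,0,0,0,0,0],
    [0,0.12,0,0,0,0,0]
  ]
}}

```text
time_s: 13.62
position: [0.5732, -0.0215, 0.0191]
orientation: [0.663, 0.748, 0.0, 0.0]
wrist_force: [-3.1, -0.4, 0.8]
gripper_width: 0.0006
grip_force: 1.6
```

>>> {"method": "jog_arm", "body": {
  "commands": [
    [0,0.03,0,0,0,0,0],
    [0,0.06,0,0,0,0,0],
    [0,0.09,0,0,0,0,0],
    [0,0.12,0,0,0,0,0],
    [0,0.12,0,0,0,0,0]
  ]
}}

```text
time_s: 14.03
position: [0.5744, -0.0213, 0.0191]
orientation: [0.663, 0.748, 0.0, 0.0]
wrist_force: [-2.7, 0.4, 0.0]
gripper_width: 0.0004
grip_force: 1.5
```

```bash
python3 -c "
from h import *
st(2)
im=cams.snapshot('scene')[180:320,250:450];cv2.imwrite('pics/s5c.png',cv2.resize(im[:,:,::-1],None,fx=4,fy=4))"
```

```text
t 14.0833 xb yb [-0.0684 -0.0462] z 0.0191 F [-2.65 -0.23  0.48]
```

View pics/s5c.png

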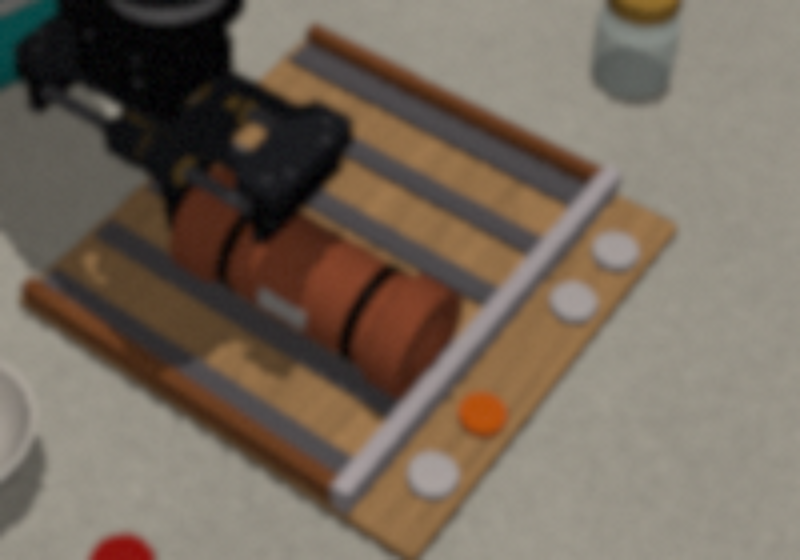

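The pipe's far end, near crop (435,345), is almost at the fence. I keep going in small steps until the force rises.

>>> {"method": "jog_arm", "body": {
  "commands": [
    [0,0.03,0,0,0,0,0],
    [0,0.06,0,0,0,0,0],
    [0,0.09,0,0,0,0,0],
    [0,0.12,0,0,0,0,0],
    [0,0.12,0,0,0,0,0]
  ]
}}

```text
time_s: 14.6
position: [0.5756, -0.0212, 0.0191]
orientation: [0.663, 0.748, 0.0, 0.0]
wrist_force: [-3.5, -0.1, 0.2]
gripper_width: 0.0001
grip_force: 1.5
```

>>> {"method": "jog_arm", "body": {
  "commands": [
    [0,0.03,0,0,0,0,0],
    [0,0.06,0,0,0,0,0],
    [0,0.09,0,0,0,0,0],
    [0,0.12,0,0,0,0,0],
    [0,0.12,0,0,0,0,0]
  ]
}}

```text
time_s: 15.02
position: [0.5768, -0.021, 0.0192]
orientation: [0.663, 0.748, 0.0, 0.0]
wrist_force: [-2.8, -0.1, 0.0]
gripper_width: 0.0003
grip_force: 1.4
```

>>> {"method": "jog_arm", "body": {
  "commands": [
    [0,0.03,0,0,0,0,0],
    [0,0.06,0,0,0,0,0],
    [0,0.09,0,0,0,0,0],
    [0,0.12,0,0,0,0,0],
    [0,0.12,0,0,0,0,0]
  ]
}}

```text
time_s: 15.43
position: [0.5778, -0.0209, 0.0191]
orientation: [0.663, 0.748, -0.0, -0.0]
wrist_force: [-3.7, 0.5, 0.9]
gripper_width: 0.0004
grip_force: 1.7
```

>>> {"method": "jog_arm", "body": {
  "commands": [
    [0,0.03,0,0,0,0,0],
    [0,0.06,0,0,0,0,0],
    [0,0.09,0,0,0,0,0],
    [0,0.1,0,0,0,0,0],
    [0,0.1,0,0,0,0,0]
  ]
}}

```text
time_s: 15.85
position: [0.5778, -0.0209, 0.0191]
orientation: [0.663, 0.748, -0.001, -0.001]
wrist_force: [-7.3, -1.2, 4.5]
gripper_width: 0.0003
grip_force: 4.1
```

The pipe stopped and the force rose to 7 N, so it is against the fence. I back straight off, then rise.

>>> {"method": "jog_arm", "body": {
  "commands": [
    [0,-0.1,0,0,0,0,0],
    [0,-0.4,0,0,0,0,0],
    [0,-1.2,0,0,0,0,0],
    [0,-2.4,0,0,0,0,0],
    [0,-3.5,0,0,0,0,0]
  ]
}}

```text
time_s: 16.27
position: [0.544, -0.025, 0.0194]
orientation: [0.663, 0.748, 0.0, 0.001]
wrist_force: [-0.1, 0.3, 0.2]
gripper_width: 0.0001
grip_force: 0.0
```

>>> {"method": "jog_arm", "body": {
  "commands": [
    [0,-1,0,0,0,0,0],
    [0,-1.5,-2,0,0,0,0],
    [0,-3,-6,0,0,0,0],
    [0,-5,-10,0,0,0,0],
    [0,-8,-12,0,0,0,0]
  ]
}}

```text
time_s: 16.68
position: [0.4665, -0.0349, 0.1434]
orientation: [0.663, 0.748, 0.002, 0.003]
wrist_force: [0.7, -0.2, 1.9]
gripper_width: 0.0006
grip_force: 0.0
```

>>> {"method": "jog_arm", "body": {
  "commands": [
    [0,-3,-2,0,0,0,0],
    [0,-6,-4,0,0,0,0],
    [0,-8,-4,0,0,0,0],
    [0,-8,-4,0,0,0,0],
    [0,-8,-4,0,0,0,0]
  ]
}}

```text
time_s: 17.1
position: [0.385, -0.0442, 0.1794]
orientation: [0.664, 0.748, 0.001, 0.001]
wrist_force: [-0.4, 0.2, 0.0]
gripper_width: 0.0001
grip_force: 0.0
```

```bash
python3 -c "
from h import *
st(2)
a=cams.snapshot('scene')[180:320,250:450,::-1]
t=cams.snapshot('top')[130:250,275:405,::-1]
cv2.imwrite('pics/f.png',np.hstack([cv2.resize(a,(500,350)),cv2.resize(t,(300,350))]))
for n in('top','scene'):
  print(n,[(round(r['p'],2),np.round(r['rect'],1).tolist()) for r in spotter.recognise(n,'pipe')])
  print(proj(n,[[*W(.02,-.046),.042]]))"
```

```text
t 17.15 xb yb [-0.2588 -0.0457] z 0.1789 F [-0.05  0.24 -0.03]
top [(0.94, [167.9, 114.2, 223.8, 164.1]), (0.84, [405.7, 276.6, 458.6, 321.9]), (0.78, [304.5, 266.7, 351.6, 299.9]), (0.7, [200.6, 234.2, 265.8, 265.4]), (0.55, [340.9, 149.4, 366.1, 210.8])]
[[354.89621104 181.43363593]]
scene [(0.96, [317.1, 129.4, 370.6, 173.8]), (0.85, [146.0, 202.4, 202.9, 275.1]), (0.71, [440.6, 143.4, 488.2, 199.5]), (0.7, [293.8, 221.9, 366.2, 278.8]), (0.21, [254.7, 185.0, 420.3, 322.2])]
[[328.27824615 249.69963108]]
```

View pics/f.png

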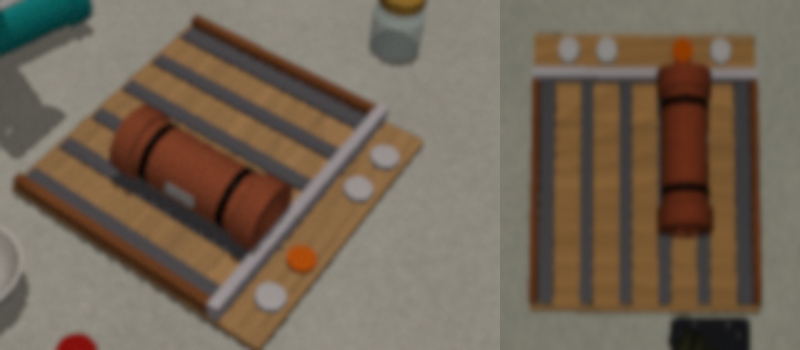

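Both views show the pipe in the rest below the orange tag, its far end on the fence and parallel to the slats. The arm is clear, so I hand in.

```bash
python3 -c "
from h import *
print(manip.sign_off())"
```

```text
the job is handed in; nothing more can be done
None
```

I rolled the terracotta pipe over one slat into the orange-tagged rest, pushed it until it stopped against the fence, left it there and handed the job in; sign-off returned no verdict, the highest force I read was about 7 N, and the jar, bottle and bowl were left alone.

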